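Move the tack jars to the new rack in order

TASK

Move the four tack jars from the row of coloured cups into the new wooden rack, one jar to a pocket, in the same order: the jar at the robot's left end of the old row goes into the pocket next to the orange end block, and the others follow in turn towards the grey end. Keep every jar upright the whole time and leave all four standing flat in their pockets.

Things in the scene. Friction and masses are not known exactly. Their poses are not given: they have to be found in the camera images.
- jar_red: loose red plastic tack jar with a red screw lid and a white label band, a plain upright cylinder 42 mm in diameter (lid 43 mm) and 70 mm tall, about 120 g; origin at the centre of its underside, z up. It starts upright in the red cup of the old row
- jar_yellow: loose yellow plastic tack jar with a yellow screw lid and a white label band, a plain upright cylinder 42 mm in diameter (lid 43 mm) and 70 mm tall, about 120 g; origin at the centre of its underside, z up. It starts upright in the yellow cup of the old row
- jar_green: loose green plastic tack jar with a green screw lid and a white label band, a plain upright cylinder 42 mm in diameter (lid 43 mm) and 70 mm tall, about 120 g; origin at the centre of its underside, z up. It starts upright in the green cup of the old row
- jar_blue: loose blue plastic tack jar with a blue screw lid and a white label band, a plain upright cylinder 42 mm in diameter (lid 43 mm) and 70 mm tall, about 120 g; origin at the centre of its underside, z up. It starts upright in the blue cup of the old row
- cup_red: fixed shallow square red plastic cup, 66 x 66 mm outside, 16 mm high, walls and floor 4 mm thick. Origin at the centre of its underside, which lies 12 mm above the bench on a plywood strip. The four cups form the old row, 75 mm apart along their own y axis, which points to the robot's left (the row is turned at most 10 degrees)
- cup_yellow: fixed shallow square yellow plastic cup, 66 x 66 mm outside, 16 mm high, walls and floor 4 mm thick. Origin at the centre of its underside, which lies 12 mm above the bench on a plywood strip. The four cups form the old row, 75 mm apart along their own y axis, which points to the robot's left (the row is turned at most 10 degrees)
- cup_green: fixed shallow square green plastic cup, 66 x 66 mm outside, 16 mm high, walls and floor 4 mm thick. Origin at the centre of its underside, which lies 12 mm above the bench on a plywood strip. The four cups form the old row, 75 mm apart along their own y axis, which points to the robot's left (the row is turned at most 10 degrees)
- cup_blue: fixed shallow square blue plastic cup, 66 x 66 mm outside, 16 mm high, walls and floor 4 mm thick. Origin at the centre of its underside, which lies 12 mm above the bench on a plywood strip. The four cups form the old row, 75 mm apart along their own y axis, which points to the robot's left (the row is turned at most 10 degrees)
- new_rack: fixed dark wooden new rack: open tray 68 (its x) x 304 (its y) x 24 mm high, walls and floor 4 mm, three cross walls: four pockets in a row, each 60 x 71 mm inside. Origin at the centre of its underside, on the bench; pocket centres at x = 0, y = +112.5, +37.5, -37.5, -112.5 mm, floor 4 mm above the underside. An orange block stands at one end, a grey one at the other
- orange_end: fixed orange plastic end block, 68 x 24 x 36 mm high, standing against one of the two ends of the new rack (165 mm from its middle; a grey one of the same size is at the other end, and which end is which changes); origin at the centre of its underside
Mind the look-alikes: they are no part of the job. Several things have the shape of the jar_yellow; the one meant has the colours described above. Of the things shaped like the jar_red, the red one is meant.

How it is judged (in metres and radians):
At the end, for the whole second after the job is handed in: Each jar in its own pocket (20 mm along the rack, 15 mm across), underside within 5 mm of its floor, upright to 0.1 rad, at rest, released; from the orange end the jars come in the order of their cups from the robot's left (((y of each of cup_yellow, cup_green, cup_blue in the frame of cup_red below 0.0375 m and y of orange_end in the frame of new_rack above 0 m and y of jar_red in the frame of new_rack between 0.0925 and 0.1325 m) or (y of each of cup_yellow, cup_green, cup_blue in the frame of cup_red below 0.0375 m and y of orange_end in the frame of new_rack below 0 m and y of jar_red in the frame of new_rack between -0.1325 and -0.0925 m) or (y of each of cup_yellow, cup_green, cup_blue in the frame of cup_red below 0.1125 m and y of any of cup_yellow, cup_green, cup_blue in the frame of cup_red above 0.0375 m and y of orange_end in the frame of new_rack above 0 m and y of jar_red in the frame of new_rack between 0.0175 and 0.0575 m) or (y of each of cup_yellow, cup_green, cup_blue in the frame of cup_red below 0.1125 m and y of any of cup_yellow, cup_green, cup_blue in the frame of cup_red above 0.0375 m and y of orange_end in the frame of new_rack below 0 m and y of jar_red in the frame of new_rack between -0.0575 and -0.0175 m) or (y of each of cup_yellow, cup_green, cup_blue in the frame of cup_red below 0.1875 m and y of any of cup_yellow, cup_green, cup_blue in the frame of cup_red above 0.1125 m and y of orange_end in the frame of new_rack above 0 m and y of jar_red in the frame of new_rack between -0.0575 and -0.0175 m) or (y of each of cup_yellow, cup_green, cup_blue in the frame of cup_red below 0.1875 m and y of any of cup_yellow, cup_green, cup_blue in the frame of cup_red above 0.1125 m and y of orange_end in the frame of new_rack below 0 m and y of jar_red in the frame of new_rack between 0.0175 and 0.0575 m) or (y of any of cup_yellow, cup_green, cup_blue in the frame of cup_red above 0.1875 m and y of orange_end in the frame of new_rack above 0 m and y of jar_red in the frame of new_rack between -0.1325 and -0.0925 m) or (y of any of cup_yellow, cup_green, cup_blue in the frame of cup_red above 0.1875 m and y of orange_end in the frame of new_rack below 0 m and y of jar_red in the frame of new_rack between 0.0925 and 0.1325 m)) and x of jar_red in the frame of new_rack between -0.015 and 0.015 m and z of each of jar_red, jar_yellow, jar_green, jar_blue in the frame of new_rack below 0.009 m and angle between each of jar_red, jar_yellow, jar_green, jar_blue's own z axis and vertical below 0.1 rad and linear speed of each of jar_red, jar_yellow, jar_green, jar_blue below 0.02 m/s and angular speed of each of jar_red, jar_yellow, jar_green, jar_blue below 0.2 rad/s and contact force between each of jar_red, jar_yellow, jar_green, jar_blue and the fingers below 0.05 N and ((y of each of cup_red, cup_green, cup_blue in the frame of cup_yellow below 0.0375 m and y of orange_end in the frame of new_rack above 0 m and y of jar_yellow in the frame of new_rack between 0.0925 and 0.1325 m) or (y of each of cup_red, cup_green, cup_blue in the frame of cup_yellow below 0.0375 m and y of orange_end in the frame of new_rack below 0 m and y of jar_yellow in the frame of new_rack between -0.1325 and -0.0925 m) or (y of each of cup_red, cup_green, cup_blue in the frame of cup_yellow below 0.1125 m and y of any of cup_red, cup_green, cup_blue in the frame of cup_yellow above 0.0375 m and y of orange_end in the frame of new_rack above 0 m and y of jar_yellow in the frame of new_rack between 0.0175 and 0.0575 m) or (y of each of cup_red, cup_green, cup_blue in the frame of cup_yellow below 0.1125 m and y of any of cup_red, cup_green, cup_blue in the frame of cup_yellow above 0.0375 m and y of orange_end in the frame of new_rack below 0 m and y of jar_yellow in the frame of new_rack between -0.0575 and -0.0175 m) or (y of each of cup_red, cup_green, cup_blue in the frame of cup_yellow below 0.1875 m and y of any of cup_red, cup_green, cup_blue in the frame of cup_yellow above 0.1125 m and y of orange_end in the frame of new_rack above 0 m and y of jar_yellow in the frame of new_rack between -0.0575 and -0.0175 m) or (y of each of cup_red, cup_green, cup_blue in the frame of cup_yellow below 0.1875 m and y of any of cup_red, cup_green, cup_blue in the frame of cup_yellow above 0.1125 m and y of orange_end in the frame of new_rack below 0 m and y of jar_yellow in the frame of new_rack between 0.0175 and 0.0575 m) or (y of any of cup_red, cup_green, cup_blue in the frame of cup_yellow above 0.1875 m and y of orange_end in the frame of new_rack above 0 m and y of jar_yellow in the frame of new_rack between -0.1325 and -0.0925 m) or (y of any of cup_red, cup_green, cup_blue in the frame of cup_yellow above 0.1875 m and y of orange_end in the frame of new_rack below 0 m and y of jar_yellow in the frame of new_rack between 0.0925 and 0.1325 m)) and x of jar_yellow in the frame of new_rack between -0.015 and 0.015 m and ((y of each of cup_red, cup_yellow, cup_blue in the frame of cup_green below 0.0375 m and y of orange_end in the frame of new_rack above 0 m and y of jar_green in the frame of new_rack between 0.0925 and 0.1325 m) or (y of each of cup_red, cup_yellow, cup_blue in the frame of cup_green below 0.0375 m and y of orange_end in the frame of new_rack below 0 m and y of jar_green in the frame of new_rack between -0.1325 and -0.0925 m) or (y of each of cup_red, cup_yellow, cup_blue in the frame of cup_green below 0.1125 m and y of any of cup_red, cup_yellow, cup_blue in the frame of cup_green above 0.0375 m and y of orange_end in the frame of new_rack above 0 m and y of jar_green in the frame of new_rack between 0.0175 and 0.0575 m) or (y of each of cup_red, cup_yellow, cup_blue in the frame of cup_green below 0.1125 m and y of any of cup_red, cup_yellow, cup_blue in the frame of cup_green above 0.0375 m and y of orange_end in the frame of new_rack below 0 m and y of jar_green in the frame of new_rack between -0.0575 and -0.0175 m) or (y of each of cup_red, cup_yellow, cup_blue in the frame of cup_green below 0.1875 m and y of any of cup_red, cup_yellow, cup_blue in the frame of cup_green above 0.1125 m and y of orange_end in the frame of new_rack above 0 m and y of jar_green in the frame of new_rack between -0.0575 and -0.0175 m) or (y of each of cup_red, cup_yellow, cup_blue in the frame of cup_green below 0.1875 m and y of any of cup_red, cup_yellow, cup_blue in the frame of cup_green above 0.1125 m and y of orange_end in the frame of new_rack below 0 m and y of jar_green in the frame of new_rack between 0.0175 and 0.0575 m) or (y of any of cup_red, cup_yellow, cup_blue in the frame of cup_green above 0.1875 m and y of orange_end in the frame of new_rack above 0 m and y of jar_green in the frame of new_rack between -0.1325 and -0.0925 m) or (y of any of cup_red, cup_yellow, cup_blue in the frame of cup_green above 0.1875 m and y of orange_end in the frame of new_rack below 0 m and y of jar_green in the frame of new_rack between 0.0925 and 0.1325 m)) and x of jar_green in the frame of new_rack between -0.015 and 0.015 m and ((y of each of cup_red, cup_yellow, cup_green in the frame of cup_blue below 0.0375 m and y of orange_end in the frame of new_rack above 0 m and y of jar_blue in the frame of new_rack between 0.0925 and 0.1325 m) or (y of each of cup_red, cup_yellow, cup_green in the frame of cup_blue below 0.0375 m and y of orange_end in the frame of new_rack below 0 m and y of jar_blue in the frame of new_rack between -0.1325 and -0.0925 m) or (y of each of cup_red, cup_yellow, cup_green in the frame of cup_blue below 0.1125 m and y of any of cup_red, cup_yellow, cup_green in the frame of cup_blue above 0.0375 m and y of orange_end in the frame of new_rack above 0 m and y of jar_blue in the frame of new_rack between 0.0175 and 0.0575 m) or (y of each of cup_red, cup_yellow, cup_green in the frame of cup_blue below 0.1125 m and y of any of cup_red, cup_yellow, cup_green in the frame of cup_blue above 0.0375 m and y of orange_end in the frame of new_rack below 0 m and y of jar_blue in the frame of new_rack between -0.0575 and -0.0175 m) or (y of each of cup_red, cup_yellow, cup_green in the frame of cup_blue below 0.1875 m and y of any of cup_red, cup_yellow, cup_green in the frame of cup_blue above 0.1125 m and y of orange_end in the frame of new_rack above 0 m and y of jar_blue in the frame of new_rack between -0.0575 and -0.0175 m) or (y of each of cup_red, cup_yellow, cup_green in the frame of cup_blue below 0.1875 m and y of any of cup_red, cup_yellow, cup_green in the frame of cup_blue above 0.1125 m and y of orange_end in the frame of new_rack below 0 m and y of jar_blue in the frame of new_rack between 0.0175 and 0.0575 m) or (y of any of cup_red, cup_yellow, cup_green in the frame of cup_blue above 0.1875 m and y of orange_end in the frame of new_rack above 0 m and y of jar_blue in the frame of new_rack between -0.1325 and -0.0925 m) or (y of any of cup_red, cup_yellow, cup_green in the frame of cup_blue above 0.1875 m and y of orange_end in the frame of new_rack below 0 m and y of jar_blue in the frame of new_rack between 0.0925 and 0.1325 m)) and x of jar_blue in the frame of new_rack between -0.015 and 0.015 m); the robot touches nothing.
It fails at once if a red jar is tipped over (more than 0.7 rad) (angle between jar_red's own z axis and vertical above 0.7 rad).
It fails at once if a yellow jar is tipped over (more than 0.7 rad) (angle between jar_yellow's own z axis and vertical above 0.7 rad).
It fails at once if a green jar is tipped over (more than 0.7 rad) (angle between jar_green's own z axis and vertical above 0.7 rad).
It fails at once if a blue jar is tipped over (more than 0.7 rad) (angle between jar_blue's own z axis and vertical above 0.7 rad).
It also fails if it takes over 96 s, if anything falls off the work surface, if the arm or the gripper's body presses on something with over 40 N, if the wrist force passes 120 N, or if a joint passes its speed limit or range.

ROBOT

A 6-joint arm with a two-finger parallel gripper is mounted at the origin on the work surface. World frame = base frame: x ahead of the robot, y to its left, z up, the work surface at z = 0. Lengths are in m, angles in degrees, forces in N, time in s.
With the tool pointing down it reaches from about 0.4 to 0.825 m from the base axis. Payload 7 kg.
Tool frame: the origin (TCP) lies at the very end of the fingers, on their centre line; the grasp point (between the pads) lies hold_point_z behind it (hold_point_z is the distance from the TCP to the grasp point, in m); z points along the fingers, y is the line along which they close (so a half turn about z gives the same grasp; the last joint's range is limited). The gripper opens to 88 mm and grips with 3 to 60 N. Pads are 19 mm wide; open, the fingers measure 130 mm over their backs; the gripper's body (78 mm by 193 mm) begins 47 mm behind the grasp point.
Start: joints at [81.996, 20.546, 0.682, 0, -70.136, -16.507], TCP at [0.28, 0.614, 0.227] pointing down, gripper open.
Joint ranges: [-176.03, 176.03], [-82.01, 121.73], [-58.28, 71.71], [-173.87, 95.51], [-174.79, -0.11], [-173.66, 173.66]. Speed limits (degrees/s): [136.94, 136.94, 172.46, 180, 180, 180].

INTERFACE

Orientations are given as [roll, pitch, yaw] about the fixed x, y, z axes, in that order (R = Rz(yaw) Ry(pitch) Rx(roll)).
In Python, from plant import get_obs, snapshot, close_job, hold_point_z gives the robot as it stands.
- The arm moves only by the tool play_rows, never from a script. Its argument "commands" is a list that holds one entry, the list of rows, each a list of 7 numbers: the shift along the tool's x, y, z in cm, then the turn, a rotation vector about the tool's x, y, z in degrees, then the opening, from 0 (shut) to 1 (fully open). In form: [[[x, y, z, ax, ay, az, fingers], ...]]. A call has 1 to 20 rows; each row is the pose to reach, as a shift and turn from the pose commanded when the call began, along the tool's axes at that moment; what a row does not reach only later rows make up. A row lasts 1/12 s, in which the tool goes at most 41.7 mm and 7.16 degrees, less where a joint would pass 70% of its speed; a pose out of reach is approached as far as the arm can. A call with a gripper value outside its range is refused whole. The fingers move at their own pace and stop on an object; the grip force is fixed at half the most. Time passes only in rows, so rows that repeat a pose let the fingers close. It gives the time, the measured TCP pose, the force, the opening and the grip force at its end, in the units of the state.
- get_obs(): the state, without advancing time (a new reading comes with each control period).
- snapshot(name): name is "side" or "top"; returns a dict with "frame" (384x512x3 uint8, red, green, blue), "camera_matrix" (3x3 intrinsics, pixels), "origin" and "attitude" of the camera in the world. Camera axes: x right, y down, z forward; pixel columns grow to the right and rows downward; lengths in m; the calibration is good to about 2 mm. A picture is of the moment at which its call begins. There is no depth.
- close_job(): hands the job in; it is judged then, once.
The state is a dict: "clock": time; "joint_pos": joint angles; "qvel": joint speeds; "tau": joint torques, N m; "tool_pos": TCP position; "orientation": TCP orientation; "force": force on the tool from outside, world axes, zero at the start; "moment": the same for the moment, N m; "opening": finger opening in m; "gripper_force": force on a finger pad.
Only numpy, scipy, OpenCV 4.12 (cv2) and the standard library are available. Lean on these libraries where they do the work, as an engineer would, in place of code of your own. Each camera call takes 0.05 s, during which the arm holds its last target. There are 200 camera calls.

## Working session

There is one attempt and no reset: what is moved stays moved. The work goes in short steps, Python scripts to look and compute and a tool call to move; the robot and the scene stay as the last step left them, time stands still between calls to the robot, and variables do not carry over. Pictures are saved under pics/ and viewed, at most 14 in all, crops included, and the job is handed in when it is done.

Besides the shell and the picture viewer there is one more tool, called after "Call:" by a JSON object that holds its "op" and its "data", one argument or row to a line. play_rows: Moves the arm, as the interface text tells. Its arguments: {"type":"object","properties":{"commands":{"type":"array","items":{"type":"array","items":{"type":"array","items":{"type":"number"}}}}},"required":["commands"]}

```bash
mkdir -p pics; cat > h.py <<'E'
import numpy as np,cv2
from plant import get_obs, snapshot, close_job, hold_point_z
def snap(n,f):
    s=snapshot(n); cv2.imwrite(f,s["frame"][:,:,::-1]); return s
E
python3 - <<'E'
from h import *
import pickle
for n in("top","side"):
    s=snap(n,f"pics/{n}0.png"); pickle.dump(s,open(n+".pkl","wb")); print(n,s["camera_matrix"],s["origin"],s["attitude"])
print(get_obs(),hold_point_z)
E
```

```text
top [[406.1955699    0.         250.48860626]
 [  0.         406.1955699  195.03490859]
 [  0.           0.           1.        ]] [ 0.47992384 -0.03022827  0.7489787 ] [-177.499612      1.30457315  -88.45177255]
side [[462.62277598   0.         249.99174143]
 [  0.         462.62277598 195.18907601]
 [  0.           0.           1.        ]] [ 0.12492696 -0.62018148  0.46566554] [-119.08960091    0.58998914  -32.73606749]
{'clock': 0.1, 'joint_pos': array([ 8.19952077e+01,  2.05887327e+01,  6.38304970e-01, -1.76675189e-02,
       -7.01360693e+01, -1.65064093e+01]), 'qvel': array([ 0.07083246, -0.08648603,  0.07088977,  0.15819294,  0.06274504,
        0.05231708]), 'tau': array([-1.45410228e-03, -5.84161592e+01,  2.93751240e+01,  7.01555595e+00,
        1.01350559e-02, -4.59018577e-05]), 'tool_pos': array([0.27988566, 0.6137492 , 0.22569532]), 'orientation': array([ 1.79912348e+02, -8.65318110e-03, -2.45172108e+01]), 'force': array([-0.01922257, -0.45002799, -0.18550695]), 'moment': array([ 0.01296833, -0.03700388,  0.05105171]), 'gripper_force': 0.0, 'opening': 0.08735802699830619} 0.0188
```

View pics/top0.png

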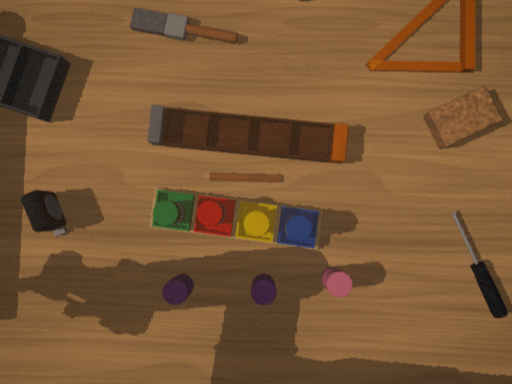

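View pics/side0.png

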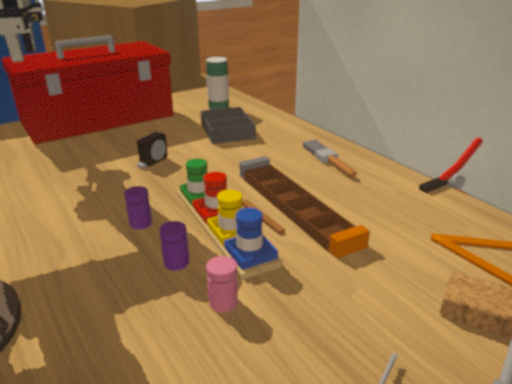

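```bash
cat >> h.py <<'E'
from scipy.spatial.transform import Rotation as R
def cam(s): return s["camera_matrix"],np.array(s["origin"]),R.from_euler("xyz",s["attitude"],degrees=True).as_matrix()
def ray(s,uv,z):
    K,o,A=cam(s); d=A@np.linalg.solve(K,[uv[0],uv[1],1]); return o+d*(z-o[2])/d[2]
def proj(s,P):
    K,o,A=cam(s); q=(np.atleast_2d(P)-o)@A@K.T; return q[:,:2]/q[:,2:]
E
python3 - <<'E'
from h import *
import pickle
s=pickle.load(open("top.pkl","rb"))
c=np.ascontiguousarray(s["frame"][95:255,140:360,::-1]); c=cv2.resize(c,None,fx=3.5,fy=3.5,interpolation=cv2.INTER_CUBIC)
g=cv2.GaussianBlur(c.max(2),(5,5),0)
h=cv2.HoughCircles(g,cv2.HOUGH_GRADIENT,1,100,param1=60,param2=12,minRadius=40,maxRadius=52)
for x,y,r in h[0][:12]:
    if y>300: print(x,y,r, x/3.5+140,y/3.5+95, ray(s,((x+.5)/3.5-.5+140,(y+.5)/3.5-.5+95),.086))
cv2.imwrite("pics/crop.png",cv2.convertScaleAbs(c,alpha=1.6))
E
```

```text
406.5 450.5 44.4 256.14285 223.71428 [ 0.46253262 -0.02422756  0.086     ]
555.5 469.5 46.9 298.7143 229.14285 [ 0.45564728 -0.09356272  0.086     ]
87.5 412.5 44.6 165.0 212.85715 [0.4761596  0.12555948 0.086     ]
245.5 415.5 46.3 210.14285 213.7143 [0.47676341 0.05136678 0.086     ]
667.5 447.5 44.8 330.7143 222.85715 [ 0.46725917 -0.14510155  0.086     ]
```

View pics/crop.png

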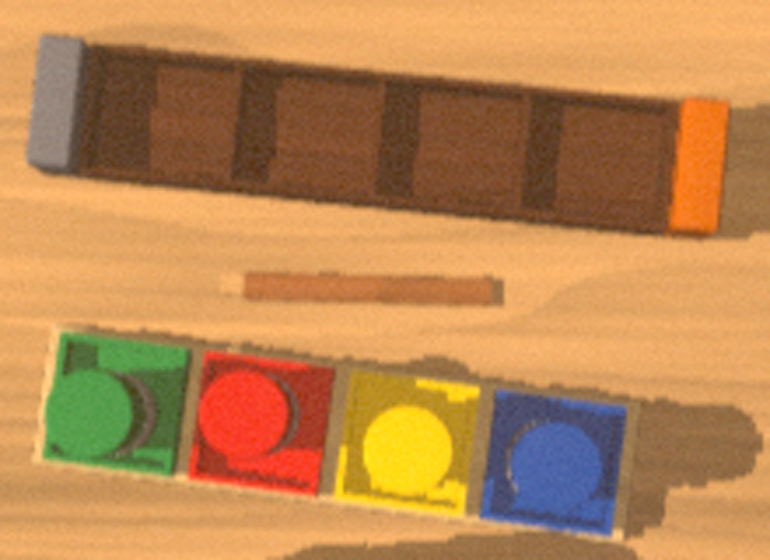

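```bash
python3 - <<'E'
from h import *
import pickle
s=pickle.load(open("top.pkl","rb"));t=pickle.load(open("side.pkl","rb"))
f=lambda x,y,z: ray(s,((x+.5)/3.5-.5+140,(y+.5)/3.5-.5+95),z)[:2]
G=[f(41,36,.036),f(27,165,.036)];O=[f(729,101,.036),f(719,235,.036)]
g,o=np.mean(G,0),np.mean(O,0);d=o-g;L=np.hypot(*d);u=d/L
print("len",L,np.hypot(*(G[0]-G[1])),np.hypot(*(O[0]-O[1])),"mid",(g+o)/2)
print("yaw of +y(left) axis dir",np.degrees(np.arctan2(u[0],-u[1])),"width dirs",np.degrees(np.arctan2(*(G[0]-G[1])[::-1])),np.degrees(np.arctan2(*(O[0]-O[1])[::-1])))
P=[(g+o)/2+u*k for k in(.1125,.0375,-.0375,-.1125)]
print("pockets g r y b",P)
J=[f(88,413,.086),f(244,416,.086),f(406,450,.086),f(556,468,.086)];print("jars",J)
# cups outer top corners z .028 (green TL, BL ; blue TR, BR)
c=[f(60,333,.028),f(46,462,.028),f(628,403,.028),f(613,535,.028)];a,b=(c[0]+c[1])/2,(c[2]+c[3])/2
print("row len (exp .291)",np.hypot(*(b-a)),a,b,np.degrees(np.arctan2((b-a)[0],-(b-a)[1])))
im=t["frame"][:,:,::-1].copy()
th=np.linspace(0,2*np.pi,40)
for p in J:
  for z in(.086,):
    q=proj(t,np.c_[p[0]+.0215*np.cos(th),p[1]+.0215*np.sin(th),0*th+z]); cv2.polylines(im,[q.astype(int)],True,(255,255,255))
for p in P:
    q=proj(t,np.r_[p,.004])[0]; cv2.circle(im,tuple(q.astype(int)),2,(255,255,255),-1)
cv2.imwrite("pics/ov.png",cv2.resize(im[130:300,120:380],None,fx=3,fy=3))
E
```

```text
len 0.350845332327297 0.06650426398886448 0.06796151296703913 mid [ 0.62048246 -0.00450537]
yaw of +y(left) axis dir -4.333822578799046 width dirs -4.01234156036553 -3.255750755021981
pockets g r y b [array([ 0.61198113, -0.1166837 ]), array([ 0.61764868, -0.04189815]), array([0.62331623, 0.0328874 ]), array([0.62898379, 0.10767296])]
jars [array([0.47593219, 0.12531574]), array([0.47651124, 0.05206154]), array([ 0.46275831, -0.02398886]), array([ 0.45634772, -0.09377886])]
row len (exp .291) 0.2902886926704432 [0.48304943 0.15713098] [ 0.45475006 -0.13177501] -5.594478338716636
```

View pics/ov.png

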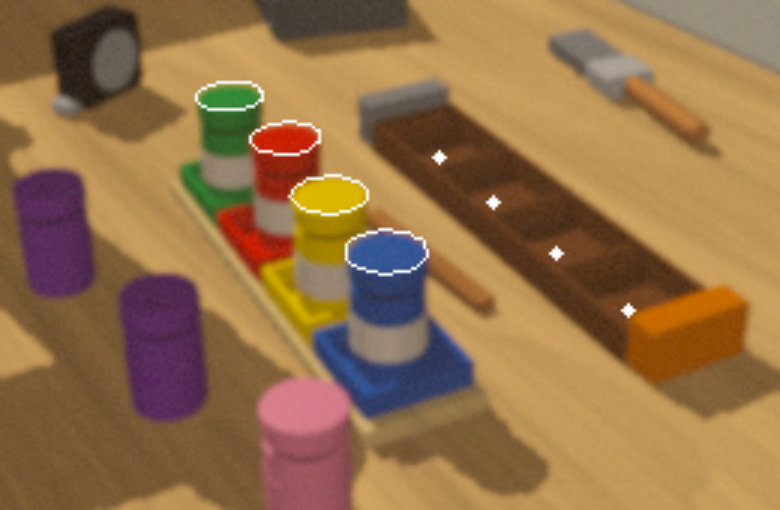

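The order from robot-left is green, red, yellow, blue; the orange end is on the robot's right. In the crop the lid centres are at (88,413), (244,416), (406,450) and (556,468). The side overlay agrees with these, so I'll move.

```bash
cat >> h.py <<'E'
JAR=dict(g=(.476,.1255),r=(.4765,.052),y=(.4628,-.024),b=(.4563,-.0938))
POC=dict(g=(.612,-.1167),r=(.6176,-.0419),y=(.6233,.0329),b=(.629,.1077))
def rel(*targets,yaw=-95.):
    o=get_obs(); A=R.from_euler("xyz",o["orientation"],degrees=True)
    print("t",round(o["clock"],2),"pos",o["tool_pos"].round(4),"rpy",o["orientation"].round(2),"open",round(o["opening"],4))
    for T in targets:
        d=A.inv().apply(np.array(T)-o["tool_pos"])*100
        w=(A.inv()*R.from_euler("xyz",[180,0,yaw],degrees=True)).as_rotvec(degrees=True)
        print(T,d.round(2),w.round(2))
E
python3 -c "
from h import *
rel((*JAR['g'],.15))"
```

```text
t 0.1 pos [0.2799 0.6137 0.2257] rpy [ 1.7991e+02 -1.0000e-02 -2.4520e+01] open 0.0874
(0.476, 0.1255, 0.15) [38.1  36.27  7.63] [ 7.000e-02 -6.000e-02  7.048e+01]
```

Call:
{"op": "play_rows", "data": {
  "commands": [
    [[3.8, 3.6, 0.8, 0, 0, 7, 1], [7.6, 7.2, 1.5, 0, 0, 14, 1], [11.4, 10.9, 2.3, 0, 0, 21, 1], [15.2, 14.5, 3, 0, 0, 28, 1], [19, 18.1, 3.8, 0, 0, 35, 1], [22.9, 21.8, 4.6, 0, 0, 42, 1], [26.7, 25.4, 5.3, 0, 0, 49, 1], [30.5, 29, 6.1, 0, 0, 56, 1], [34.3, 32.6, 6.9, 0, 0, 63, 1], [38.1, 36.3, 7.6, 0, 0, 70.5, 1], [38.1, 36.3, 7.6, 0, 0, 70.5, 1], [38.1, 36.3, 7.6, 0, 0, 70.5, 1], [38.1, 36.3, 7.6, 0, 0, 70.5, 1], [38.1, 36.3, 7.6, 0, 0, 70.5, 1], [38.1, 36.3, 7.6, 0, 0, 70.5, 1], [38.1, 36.3, 7.6, 0, 0, 70.5, 1], [38.1, 36.3, 7.6, 0, 0, 70.5, 1], [38.1, 36.3, 7.6, 0, 0, 70.5, 1]]
  ]
}}

```text
clock: 1.6
tool_pos: [0.476, 0.1268, 0.1507]
orientation: [-180.0, 0.0, -94.9]
force: [-0.1, -0.3, -0.1]
opening: 0.0873
gripper_force: 0.0
```

```bash
python3 -c "
from h import *
rel((*JAR['g'],.15),(*JAR['g'],.043))"
```

```text
t 1.6 pos [0.476  0.1268 0.1507] rpy [-1.7999e+02  1.0000e-02 -9.4920e+01] open 0.0873
(0.476, 0.1255, 0.15) [ 0.13 -0.02  0.07] [-0.01  0.01  0.08]
(0.476, 0.1255, 0.043) [ 1.300e-01 -1.000e-02  1.077e+01] [-0.01  0.01  0.08]
```

Call:
{"op": "play_rows", "data": {
  "commands": [
    [[0.1, 0, 2, 0, 0, 0, 1], [0.1, 0, 4.5, 0, 0, 0, 1], [0.1, 0, 7, 0, 0, 0, 1], [0.1, 0, 9, 0, 0, 0, 1], [0.1, 0, 10.2, 0, 0, 0, 1], [0.1, 0, 10.8, 0, 0, 0, 1], [0.1, 0, 10.8, 0, 0, 0, 1], [0.1, 0, 10.8, 0, 0, 0, 0.7], [0.1, 0, 10.8, 0, 0, 0, 0.6], [0.1, 0, 10.8, 0, 0, 0, 0.5], [0.1, 0, 10.8, 0, 0, 0, 0.4], [0.1, 0, 10.8, 0, 0, 0, 0.3], [0.1, 0, 10.8, 0, 0, 0, 0.3], [0.1, 0, 10.8, 0, 0, 0, 0.3], [0.1, 0, 10.8, 0, 0, 0, 0.3], [0.1, 0, 10.8, 0, 0, 0, 0.3], [0.1, 0, 10.8, 0, 0, 0, 0.3]]
  ]
}}

```text
clock: 3.02
tool_pos: [0.476, 0.1248, 0.0427]
orientation: [-180.0, -0.0, -95.0]
force: [-1.8, 0.5, 3.4]
opening: 0.0418
gripper_force: 30.0
```

```bash
python3 -c "
from h import *
print(get_obs()['gripper_force'],get_obs()['force'])
rel((*JAR['g'],.16),(*POC['g'],.16))"
```

```text
30.000561475753784 [-1.84634754  0.4628832   3.41550337]
t 3.02 pos [0.476  0.1248 0.0427] rpy [-180.     -0.    -95.01] open 0.0418
(0.476, 0.1255, 0.16) [-7.000e-02  1.000e-02 -1.173e+01] [-0.   -0.   -0.01]
(0.612, -0.1167, 0.16) [ 22.87 -15.65 -11.73] [-0.   -0.   -0.01]
```

Call:
{"op": "play_rows", "data": {
  "commands": [
    [[0, 0, -1, 0, 0, 0, 0.3], [0, 0, -3, 0, 0, 0, 0.3], [0, 0, -6, 0, 0, 0, 0.3], [0, 0, -9, 0, 0, 0, 0.3], [0, 0, -11, 0, 0, 0, 0.3], [1, -0.7, -11.7, 0, 0, 0, 0.3], [3, -2.1, -11.7, 0, 0, 0, 0.3], [6, -4.1, -11.7, 0, 0, 0, 0.3], [9, -6.2, -11.7, 0, 0, 0, 0.3], [12, -8.2, -11.7, 0, 0, 0, 0.3], [15, -10.3, -11.7, 0, 0, 0, 0.3], [18, -12.3, -11.7, 0, 0, 0, 0.3], [20.5, -14, -11.7, 0, 0, 0, 0.3], [22, -15.1, -11.7, 0, 0, 0, 0.3], [22.9, -15.7, -11.7, 0, 0, 0, 0.3], [22.9, -15.7, -11.7, 0, 0, 0, 0.3], [22.9, -15.7, -11.7, 0, 0, 0, 0.3], [22.9, -15.7, -11.7, 0, 0, 0, 0.3]]
  ]
}}

```text
clock: 4.52
tool_pos: [0.6119, -0.1164, 0.1593]
orientation: [180.0, 0.0, -95.0]
force: [-0.8, -0.0, -1.7]
opening: 0.0414
gripper_force: 30.0
```

```bash
python3 -c "
from h import *
rel((*POC['g'],.032))
snap('top','pics/t1.png')"
```

```text
t 4.52 pos [ 0.6119 -0.1164  0.1593] rpy [ 1.7996e+02  1.0000e-02 -9.5000e+01] open 0.0414
(0.612, -0.1167, 0.032) [ 0.03 -0.03 12.73] [0.04 0.01 0.  ]
```

View pics/t1.png

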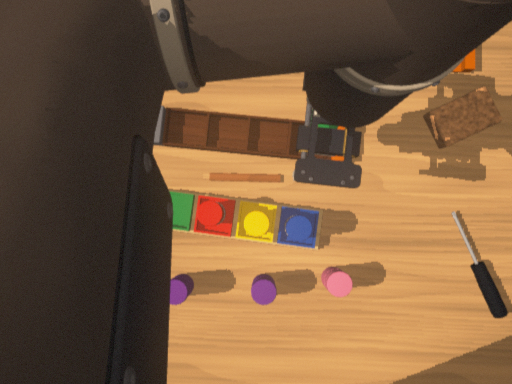

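Call:
{"op": "play_rows", "data": {
  "commands": [
    [[0, 0, 2, 0, 0, 0, 0.3], [0, 0, 5, 0, 0, 0, 0.3], [0, 0, 8, 0, 0, 0, 0.3], [0, 0, 10.5, 0, 0, 0, 0.3], [0, 0, 11.8, 0, 0, 0, 0.3], [0, 0, 12.4, 0, 0, 0, 0.3], [0, 0, 12.8, 0, 0, 0, 0.3], [0, 0, 12.8, 0, 0, 0, 0.3], [0, 0, 12.8, 0, 0, 0, 0.3], [0, 0, 12.8, 0, 0, 0, 0.5], [0, 0, 12.8, 0, 0, 0, 0.6], [0, 0, 12.8, 0, 0, 0, 0.8], [0, 0, 12.8, 0, 0, 0, 1], [0, 0, 12.8, 0, 0, 0, 1], [0, 0, 11.5, 0, 0, 0, 1], [0, 0, 9, 0, 0, 0, 1], [0, 0, 6, 0, 0, 0, 1], [0, 0, 3, 0, 0, 0, 1], [0, 0, 1, 0, 0, 0, 1], [0, 0, 1, 0, 0, 0, 1]]
  ]
}}

```text
clock: 6.23
tool_pos: [0.6152, -0.1173, 0.1551]
orientation: [-179.5, 0.0, -95.0]
force: [0.6, -1.1, 0.1]
opening: 0.0876
gripper_force: 0.0
```

```bash
python3 -c "
from h import *
rel((*JAR['r'],.15))
snap('side','pics/s1.png')"
```

```text
t 6.23 pos [ 0.6152 -0.1173  0.1551] rpy [-1.7953e+02  2.0000e-02 -9.4970e+01] open 0.0876
(0.4765, 0.052, 0.15) [-15.66  15.29   0.39] [-0.47  0.02  0.03]
```

View pics/s1.png

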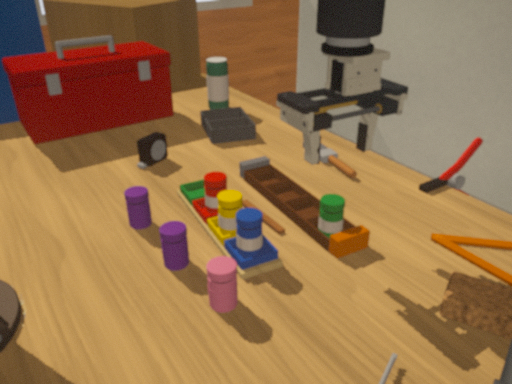

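Green stands in the pocket beside the orange block, around pixel (331,215). Next is red.

Call:
{"op": "play_rows", "data": {
  "commands": [
    [[-2, 2, 0, 0, 0, 0, 1], [-5, 4.9, 0, 0, 0, 0, 1], [-8, 7.8, 0, 0, 0, 0, 1], [-11, 10.7, 0, 0, 0, 0, 1], [-13.5, 13.2, 0.4, 0, 0, 0, 1], [-15, 14.6, 0.4, 0, 0, 0, 1], [-15.7, 15.2, 0.4, 0, 0, 0, 1], [-15.7, 15.2, 0.4, 0, 0, 0, 1], [-15.7, 15.2, 0.4, 0, 0, 0, 1], [-15.7, 15.2, 0.4, 0, 0, 0, 1], [-15.7, 15.2, 0.4, 0, 0, 0, 1], [-15.7, 15.2, 0.4, 0, 0, 0, 1], [-15.7, 15.2, 0.4, 0, 0, 0, 1]]
  ]
}}

```text
clock: 7.37
tool_pos: [0.475, 0.052, 0.1453]
orientation: [180.0, -0.0, -95.1]
force: [-0.2, -0.0, 0.7]
opening: 0.0875
gripper_force: 0.0
```

```bash
python3 -c "
from h import *
rel((*JAR['r'],.043))"
```

```text
t 7.37 pos [0.475  0.052  0.1453] rpy [ 1.7998e+02 -2.0000e-02 -9.5080e+01] open 0.0875
(0.4765, 0.052, 0.043) [-0.02 -0.15 10.23] [ 0.02 -0.02 -0.08]
```

Call:
{"op": "play_rows", "data": {
  "commands": [
    [[0, -0.1, 2, 0, 0, 0, 1], [0, -0.1, 4.5, 0, 0, 0, 1], [0, -0.1, 7, 0, 0, 0, 1], [0, -0.1, 9, 0, 0, 0, 1], [0, -0.1, 9.9, 0, 0, 0, 1], [0, -0.1, 10.2, 0, 0, 0, 1], [0, -0.1, 10.2, 0, 0, 0, 1], [0, -0.1, 10.2, 0, 0, 0, 0.7], [0, -0.1, 10.2, 0, 0, 0, 0.6], [0, -0.1, 10.2, 0, 0, 0, 0.5], [0, -0.1, 10.2, 0, 0, 0, 0.4], [0, -0.1, 10.2, 0, 0, 0, 0.3], [0, -0.1, 10.2, 0, 0, 0, 0.3], [0, -0.1, 10.2, 0, 0, 0, 0.3], [0, -0.1, 10.2, 0, 0, 0, 0.3], [0, -0.1, 10.2, 0, 0, 0, 0.3], [0, -0.1, 10.2, 0, 0, 0, 0.3]]
  ]
}}

```text
clock: 8.78
tool_pos: [0.4759, 0.0527, 0.0437]
orientation: [-180.0, 0.0, -95.0]
force: [-0.1, 0.4, 2.6]
opening: 0.0418
gripper_force: 30.0
```

```bash
python3 -c "
from h import *
rel((*POC['r'],.16))"
```

```text
t 8.78 pos [0.4759 0.0527 0.0437] rpy [-1.7998e+02  1.0000e-02 -9.5000e+01] open 0.0418
(0.6176, -0.0419, 0.16) [  8.18 -14.94 -11.63] [-0.02  0.01 -0.  ]
```

Call:
{"op": "play_rows", "data": {
  "commands": [
    [[0, 0, -1, 0, 0, 0, 0.3], [0, 0, -3, 0, 0, 0, 0.3], [0, 0, -6, 0, 0, 0, 0.3], [0, 0, -9, 0, 0, 0, 0.3], [0, 0, -11, 0, 0, 0, 0.3], [0.4, -0.7, -11.6, 0, 0, 0, 0.3], [1.3, -2.4, -11.6, 0, 0, 0, 0.3], [2.7, -5, -11.6, 0, 0, 0, 0.3], [4.1, -7.5, -11.6, 0, 0, 0, 0.3], [5.5, -10, -11.6, 0, 0, 0, 0.3], [6.8, -12.5, -11.6, 0, 0, 0, 0.3], [7.7, -14.2, -11.6, 0, 0, 0, 0.3], [8.2, -14.9, -11.6, 0, 0, 0, 0.3], [8.2, -14.9, -11.6, 0, 0, 0, 0.3], [8.2, -14.9, -11.6, 0, 0, 0, 0.3], [8.2, -14.9, -11.6, 0, 0, 0, 0.3], [8.2, -14.9, -11.6, 0, 0, 0, 0.3]]
  ]
}}

```text
clock: 10.2
tool_pos: [0.6162, -0.0416, 0.1596]
orientation: [180.0, 0.0, -95.0]
force: [-0.2, 0.4, -0.0]
opening: 0.0415
gripper_force: 30.0
```

```bash
python3 -c "
from h import *
rel((*POC['r'],.0325))"
```

```text
t 10.2 pos [ 0.6162 -0.0416  0.1596] rpy [ 1.7999e+02  1.0000e-02 -9.4970e+01] open 0.0415
(0.6176, -0.0419, 0.0325) [ 0.02 -0.15 12.71] [0.01 0.01 0.03]
```

Call:
{"op": "play_rows", "data": {
  "commands": [
    [[0, -0.1, 2, 0, 0, 0, 0.3], [0, -0.1, 5, 0, 0, 0, 0.3], [0, -0.1, 8, 0, 0, 0, 0.3], [0, -0.1, 10.5, 0, 0, 0, 0.3], [0, -0.1, 11.8, 0, 0, 0, 0.3], [0, -0.1, 12.4, 0, 0, 0, 0.3], [0, -0.1, 12.8, 0, 0, 0, 0.3], [0, -0.1, 12.8, 0, 0, 0, 0.3], [0, -0.1, 12.8, 0, 0, 0, 0.3], [0, -0.1, 12.8, 0, 0, 0, 0.5], [0, -0.1, 12.8, 0, 0, 0, 0.6], [0, -0.1, 12.8, 0, 0, 0, 0.8], [0, -0.1, 12.8, 0, 0, 0, 1], [0, -0.1, 12.8, 0, 0, 0, 1], [0, -0.1, 11.5, 0, 0, 0, 1], [0, -0.1, 9, 0, 0, 0, 1], [0, -0.1, 6, 0, 0, 0, 1], [0, -0.1, 3, 0, 0, 0, 1], [0, -0.1, 1, 0, 0, 0, 1], [0, -0.1, 1, 0, 0, 0, 1]]
  ]
}}

```text
clock: 11.87
tool_pos: [0.6208, -0.0421, 0.155]
orientation: [-179.5, 0.1, -95.0]
force: [0.1, 0.0, -0.5]
opening: 0.0875
gripper_force: 0.0
```

```bash
python3 -c "
from h import *
rel((*JAR['y'],.15))"
```

```text
t 11.87 pos [ 0.6208 -0.0421  0.155 ] rpy [-1.7954e+02  7.0000e-02 -9.4970e+01] open 0.0875
(0.4628, -0.024, 0.15) [-0.44 15.9   0.37] [-0.46  0.07  0.03]
```

Call:
{"op": "play_rows", "data": {
  "commands": [
    [[0, 2, 0, 0, 0, 0, 1], [-0.1, 5, 0, 0, 0, 0, 1], [-0.2, 8, 0, 0, 0, 0, 1], [-0.3, 11, 0, 0, 0, 0, 1], [-0.4, 13.7, 0, 0, 0, 0, 1], [-0.4, 15.2, 0, 0, 0, 0, 1], [-0.4, 15.6, 0, 0, 0, 0, 1], [-0.4, 15.6, 0, 0, 0, 0, 1], [-0.4, 15.6, 0, 0, 0, 0, 1], [-0.4, 15.6, 0, 0, 0, 0, 1], [-0.4, 15.6, 0, 0, 0, 0, 1], [-0.4, 15.6, 0, 0, 0, 0, 1], [-0.4, 15.6, 0, 0, 0, 0, 1]]
  ]
}}

```text
clock: 12.95
tool_pos: [0.4632, -0.0247, 0.1492]
orientation: [180.0, -0.0, -95.0]
force: [-0.7, -0.7, -0.2]
opening: 0.0876
gripper_force: 0.0
```

```bash
python3 -c "
from h import *
rel((*JAR['y'],.043))"
```

```text
t 12.95 pos [ 0.4632 -0.0247  0.1492] rpy [ 1.7996e+02 -2.0000e-02 -9.5030e+01] open 0.0876
(0.4628, -0.024, 0.043) [-0.07  0.04 10.62] [ 0.04 -0.02 -0.03]
```

Call:
{"op": "play_rows", "data": {
  "commands": [
    [[-0.1, 0, 2, 0, 0, 0, 1], [-0.1, 0, 4.5, 0, 0, 0, 1], [-0.1, 0, 7, 0, 0, 0, 1], [-0.1, 0, 9, 0, 0, 0, 1], [-0.1, 0, 10.2, 0, 0, 0, 1], [-0.1, 0, 10.6, 0, 0, 0, 1], [-0.1, 0, 10.6, 0, 0, 0, 1], [-0.1, 0, 10.6, 0, 0, 0, 0.7], [-0.1, 0, 10.6, 0, 0, 0, 0.6], [-0.1, 0, 10.6, 0, 0, 0, 0.5], [-0.1, 0, 10.6, 0, 0, 0, 0.4], [-0.1, 0, 10.6, 0, 0, 0, 0.3], [-0.1, 0, 10.6, 0, 0, 0, 0.3], [-0.1, 0, 10.6, 0, 0, 0, 0.3], [-0.1, 0, 10.6, 0, 0, 0, 0.3], [-0.1, 0, 10.6, 0, 0, 0, 0.3], [-0.1, 0, 10.6, 0, 0, 0, 0.3]]
  ]
}}

```text
clock: 14.37
tool_pos: [0.4631, -0.0236, 0.0437]
orientation: [-180.0, 0.0, -95.0]
force: [-1.3, -0.1, 2.9]
opening: 0.0416
gripper_force: 30.0
```

```bash
python3 -c "
from h import *
rel((*POC['y'],.16))"
```

```text
t 14.37 pos [ 0.4631 -0.0236  0.0437] rpy [-179.99    0.    -95.01] open 0.0416
(0.6233, 0.0329, 0.16) [ -7.03 -15.47 -11.63] [-0.01  0.   -0.01]
```

Call:
{"op": "play_rows", "data": {
  "commands": [
    [[0, 0, -1, 0, 0, 0, 0.3], [0, 0, -3, 0, 0, 0, 0.3], [0, 0, -6, 0, 0, 0, 0.3], [0, 0, -9, 0, 0, 0, 0.3], [0, 0, -11, 0, 0, 0, 0.3], [-0.3, -0.7, -11.6, 0, 0, 0, 0.3], [-1.1, -2.4, -11.6, 0, 0, 0, 0.3], [-2.3, -5, -11.6, 0, 0, 0, 0.3], [-3.5, -7.7, -11.6, 0, 0, 0, 0.3], [-4.7, -10.3, -11.6, 0, 0, 0, 0.3], [-5.9, -13, -11.6, 0, 0, 0, 0.3], [-6.7, -14.7, -11.6, 0, 0, 0, 0.3], [-7, -15.5, -11.6, 0, 0, 0, 0.3], [-7, -15.5, -11.6, 0, 0, 0, 0.3], [-7, -15.5, -11.6, 0, 0, 0, 0.3], [-7, -15.5, -11.6, 0, 0, 0, 0.3], [-7, -15.5, -11.6, 0, 0, 0, 0.3]]
  ]
}}

```text
clock: 15.78
tool_pos: [0.6226, 0.0322, 0.1596]
orientation: [180.0, -0.0, -95.0]
force: [0.5, 0.6, -0.8]
opening: 0.0418
gripper_force: 30.0
```

```bash
python3 -c "
from h import *
rel((*POC['y'],.0325))"
```

```text
t 15.78 pos [0.6226 0.0322 0.1596] rpy [179.98  -0.   -95.02] open 0.0418
(0.6233, 0.0329, 0.0325) [-0.08 -0.07 12.71] [ 0.02 -0.   -0.02]
```

Call:
{"op": "play_rows", "data": {
  "commands": [
    [[-0.1, -0.1, 2, 0, 0, 0, 0.3], [-0.1, -0.1, 5, 0, 0, 0, 0.3], [-0.1, -0.1, 8, 0, 0, 0, 0.3], [-0.1, -0.1, 10.5, 0, 0, 0, 0.3], [-0.1, -0.1, 11.8, 0, 0, 0, 0.3], [-0.1, -0.1, 12.4, 0, 0, 0, 0.3], [-0.1, -0.1, 12.8, 0, 0, 0, 0.3], [-0.1, -0.1, 12.8, 0, 0, 0, 0.3], [-0.1, -0.1, 12.8, 0, 0, 0, 0.3], [-0.1, -0.1, 12.8, 0, 0, 0, 0.5], [-0.1, -0.1, 12.8, 0, 0, 0, 0.6], [-0.1, -0.1, 12.8, 0, 0, 0, 0.8], [-0.1, -0.1, 12.8, 0, 0, 0, 1], [-0.1, -0.1, 12.8, 0, 0, 0, 1], [-0.1, -0.1, 11.5, 0, 0, 0, 1], [-0.1, -0.1, 9, 0, 0, 0, 1], [-0.1, -0.1, 6, 0, 0, 0, 1], [-0.1, -0.1, 3, 0, 0, 0, 1], [-0.1, -0.1, 1, 0, 0, 0, 1], [-0.1, -0.1, 1, 0, 0, 0, 1]]
  ]
}}

```text
clock: 17.45
tool_pos: [0.6274, 0.034, 0.155]
orientation: [-179.6, 0.1, -95.0]
force: [0.5, -0.4, 0.8]
opening: 0.0876
gripper_force: 0.0
```

```bash
python3 -c "
from h import *
rel((*JAR['b'],.15))"
```

```text
t 17.45 pos [0.6274 0.034  0.155 ] rpy [-1.7955e+02  1.3000e-01 -9.4960e+01] open 0.0876
(0.4563, -0.0938, 0.15) [14.21 15.94  0.35] [-0.45  0.13  0.04]
```

Call:
{"op": "play_rows", "data": {
  "commands": [
    [[2, 2.2, 0, 0, 0, 0, 1], [4.5, 5, 0, 0, 0, 0, 1], [7, 7.8, 0, 0, 0, 0, 1], [9.5, 10.6, 0, 0, 0, 0, 1], [12, 13.4, 0, 0, 0, 0, 1], [13.6, 15.1, 0, 0, 0, 0, 1], [14.2, 15.6, 0, 0, 0, 0, 1], [14.2, 15.6, 0, 0, 0, 0, 1], [14.2, 15.6, 0, 0, 0, 0, 1], [14.2, 15.6, 0, 0, 0, 0, 1], [14.2, 15.6, 0, 0, 0, 0, 1], [14.2, 15.6, 0, 0, 0, 0, 1], [14.2, 15.6, 0, 0, 0, 0, 1]]
  ]
}}

```text
clock: 18.53
tool_pos: [0.4572, -0.094, 0.1493]
orientation: [180.0, -0.0, -95.0]
force: [0.1, -0.3, 0.4]
opening: 0.0878
gripper_force: 0.0
```

```bash
python3 -c "
from h import *
rel((*JAR['b'],.043))"
```

```text
t 18.53 pos [ 0.4572 -0.094   0.1493] rpy [ 1.7997e+02 -1.0000e-02 -9.4980e+01] open 0.0878
(0.4563, -0.0938, 0.043) [-1.000e-02  9.000e-02  1.063e+01] [ 0.03 -0.01  0.02]
```

Call:
{"op": "play_rows", "data": {
  "commands": [
    [[0, 0.1, 2, 0, 0, 0, 1], [0, 0.1, 4.5, 0, 0, 0, 1], [0, 0.1, 7, 0, 0, 0, 1], [0, 0.1, 9, 0, 0, 0, 1], [0, 0.1, 10.2, 0, 0, 0, 1], [0, 0.1, 10.6, 0, 0, 0, 1], [0, 0.1, 10.6, 0, 0, 0, 1], [0, 0.1, 10.6, 0, 0, 0, 0.7], [0, 0.1, 10.6, 0, 0, 0, 0.6], [0, 0.1, 10.6, 0, 0, 0, 0.5], [0, 0.1, 10.6, 0, 0, 0, 0.4], [0, 0.1, 10.6, 0, 0, 0, 0.3], [0, 0.1, 10.6, 0, 0, 0, 0.3], [0, 0.1, 10.6, 0, 0, 0, 0.3], [0, 0.1, 10.6, 0, 0, 0, 0.3], [0, 0.1, 10.6, 0, 0, 0, 0.3], [0, 0.1, 10.6, 0, 0, 0, 0.3]]
  ]
}}

```text
clock: 19.95
tool_pos: [0.4561, -0.0943, 0.0437]
orientation: [-180.0, 0.0, -95.0]
force: [0.5, 0.4, 2.7]
opening: 0.0417
gripper_force: 30.0
```

```bash
python3 -c "
from h import *
rel((*POC['b'],.17))"
```

```text
t 19.95 pos [ 0.4561 -0.0943  0.0437] rpy [-179.97    0.    -95.  ] open 0.0417
(0.629, 0.1077, 0.17) [-21.63 -15.47 -12.62] [-0.03  0.   -0.  ]
```

Call:
{"op": "play_rows", "data": {
  "commands": [
    [[0, 0, -1, 0, 0, 0, 0.3], [0, 0, -3, 0, 0, 0, 0.3], [0, 0, -6, 0, 0, 0, 0.3], [0, 0, -9, 0, 0, 0, 0.3], [0, 0, -11.5, 0, 0, 0, 0.3], [-1, -0.7, -12.6, 0, 0, 0, 0.3], [-3, -2.1, -12.6, 0, 0, 0, 0.3], [-6, -4.3, -12.6, 0, 0, 0, 0.3], [-9, -6.4, -12.6, 0, 0, 0, 0.3], [-12, -8.6, -12.6, 0, 0, 0, 0.3], [-15, -10.7, -12.6, 0, 0, 0, 0.3], [-18, -12.9, -12.6, 0, 0, 0, 0.3], [-20.4, -14.6, -12.6, 0, 0, 0, 0.3], [-21.6, -15.5, -12.6, 0, 0, 0, 0.3], [-21.6, -15.5, -12.6, 0, 0, 0, 0.3], [-21.6, -15.5, -12.6, 0, 0, 0, 0.3], [-21.6, -15.5, -12.6, 0, 0, 0, 0.3], [-21.6, -15.5, -12.6, 0, 0, 0, 0.3]]
  ]
}}

```text
clock: 21.45
tool_pos: [0.6283, 0.1066, 0.1694]
orientation: [180.0, -0.0, -95.0]
force: [0.3, -0.3, -1.7]
opening: 0.0414
gripper_force: 30.0
```

```bash
python3 -c "
from h import *
rel((*POC['b'],.0325))"
```

```text
t 21.45 pos [0.6283 0.1066 0.1694] rpy [ 1.7996e+02 -1.0000e-02 -9.5050e+01] open 0.0414
(0.629, 0.1077, 0.0325) [-0.12 -0.07 13.69] [ 0.04 -0.01 -0.05]
```

Call:
{"op": "play_rows", "data": {
  "commands": [
    [[-0.1, -0.1, 2, 0, 0, 0, 0.3], [-0.1, -0.1, 5, 0, 0, 0, 0.3], [-0.1, -0.1, 8, 0, 0, 0, 0.3], [-0.1, -0.1, 11, 0, 0, 0, 0.3], [-0.1, -0.1, 12.8, 0, 0, 0, 0.3], [-0.1, -0.1, 13.4, 0, 0, 0, 0.3], [-0.1, -0.1, 13.7, 0, 0, 0, 0.3], [-0.1, -0.1, 13.7, 0, 0, 0, 0.3], [-0.1, -0.1, 13.7, 0, 0, 0, 0.3], [-0.1, -0.1, 13.7, 0, 0, 0, 0.5], [-0.1, -0.1, 13.7, 0, 0, 0, 0.6], [-0.1, -0.1, 13.7, 0, 0, 0, 0.8], [-0.1, -0.1, 13.7, 0, 0, 0, 1], [-0.1, -0.1, 13.7, 0, 0, 0, 1], [-0.1, -0.1, 12.5, 0, 0, 0, 1], [-0.1, -0.1, 10, 0, 0, 0, 1], [-0.1, -0.1, 7, 0, 0, 0, 1], [-0.1, -0.1, 4, 0, 0, 0, 1], [-0.1, -0.1, 1, 0, 0, 0, 1], [-0.1, -0.1, 1, 0, 0, 0, 1]]
  ]
}}

```text
clock: 23.12
tool_pos: [0.6337, 0.1091, 0.1677]
orientation: [-179.4, 0.2, -94.9]
force: [0.8, 0.6, 0.3]
opening: 0.0873
gripper_force: 0.0
```

Call:
{"op": "play_rows", "data": {
  "commands": [
    [[-3, 0, -1, 0, 0, 0, 1], [-6, 0, -2, 0, 0, 0, 1], [-10, 0, -3, 0, 0, 0, 1], [-14, 0, -4, 0, 0, 0, 1], [-18, 0, -4, 0, 0, 0, 1], [-22, 0, -4, 0, 0, 0, 1], [-26, 0, -4, 0, 0, 0, 1], [-30, 0, -4, 0, 0, 0, 1], [-33, 2, -4, 0, 0, 0, 1], [-36, 5, -4, 0, 0, 0, 1], [-38, 8, -4, 0, 0, 0, 1], [-38, 8, -4, 0, 0, 0, 1], [-38, 8, -4, 0, 0, 0, 1], [-38, 8, -4, 0, 0, 0, 1], [-38, 8, -4, 0, 0, 0, 1], [-38, 8, -4, 0, 0, 0, 1], [-38, 8, -4, 0, 0, 0, 1]]
  ]
}}

```text
clock: 24.53
tool_pos: [0.5845, 0.4927, 0.1997]
orientation: [-180.0, -0.0, -95.1]
force: [-0.9, 0.3, -0.2]
opening: 0.0872
gripper_force: 0.0
```

```bash
python3 - <<'E'
from h import *
t=snap("side","pics/s2.png"); s=snap("top","pics/t2.png")
th=np.linspace(0,2*np.pi,40); o=[]
for w,c0 in((t,(slice(110,290),slice(180,400))),(s,(slice(80,220),slice(140,360)))):
    im=w["frame"][:,:,::-1].copy()
    for p in POC.values():
        q=proj(w,np.c_[p[0]+.0215*np.cos(th),p[1]+.0215*np.sin(th),0*th+.074]); cv2.polylines(im,[q.round().astype(int)],True,(255,255,255))
    o.append(cv2.resize(im[c0],(550,int(550/220*(c0[0].stop-c0[0].start)))))
v=np.vstack(o); cv2.imwrite("pics/fin.png",cv2.resize(v,None,fx=.75,fy=.75)); print(get_obs()["tool_pos"],get_obs()["qvel"].round(1))
E
```

```text
[0.58433275 0.49301356 0.19959266] [ 0.3  0.1  0.1  0.1  0.1 -0.1]
```

View pics/fin.png

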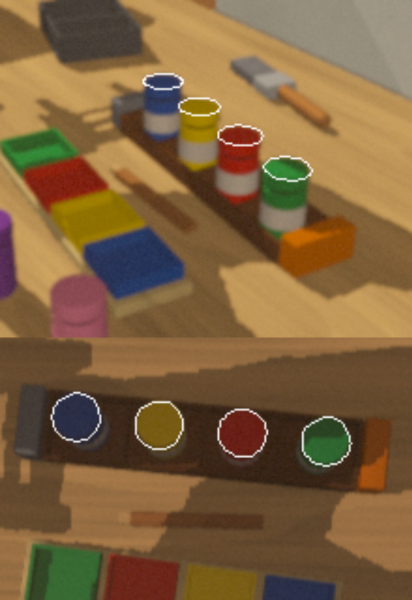

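All four jars stand upright in their pockets, and the lids line up with the predicted circles in both views. From the orange end they read green, red, yellow, blue.

```bash
python3 -c "
from h import *
print(close_job())"
```

```text
the job is handed in; nothing more can be done
None
```

All four jars are upright in the new rack in the order green, red, yellow, blue from the orange end, confirmed in both camera views; the job was handed in at about 25 s, and no verdict was returned.

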